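Fit a stage plate on the microscope's light base

ROBOT

A 7-joint arm with a two-finger parallel gripper is mounted at the origin on the work surface. World frame = base frame: x ahead of the robot, y to its left, z up, the work surface at z = 0. Lengths are in m, angles in rad, forces in N, time in s.
With the tool pointing down it reaches from about 0.35 to 0.9 m from the base axis. Payload 7.2 kg.
Tool frame: the origin (TCP) lies at the very end of the fingers, on their centre line; the grasp point (between the pads) lies 19 mm behind it; z points along the fingers, y is the line along which they close (so a half turn about z gives the same grasp; the last joint's range is limited). The gripper opens to 85 mm and grips with 20 to 120 N. Pads are 22 mm wide; open, the fingers measure 114 mm over their backs; the gripper's body (76 mm by 85 mm) begins 54 mm behind the grasp point. The pads swing forward as they close: fully open they stand 13 mm farther back than shut.
Start: joints at [1.193, 0.411, -0.013, 1.596, 0.006, 1.134, -0.082], TCP at [0.191, -0.595, 0.231] pointing down, gripper open.
Joint ranges: [-2.95, 2.95], [-0.29, 1.99], [-1.47, 1.44], [0.14, 2.54], [-1.03, 4.17], [0.13, 1.85], [-2.86, 2.86]. Speed limits (rad/s): [2.39, 2.39, 3.01, 3.01, 3.14, 3.14, 3.14].

INTERFACE

Orientations are given as a 3x3 rotation matrix whose columns are the frame's x, y, z axes.
In Python, from rig import arm gives the robot as it stands. The module is installed in compiled form; this text tells all that it offers.
- The arm moves only by the tool move_arm, never from a script. Its arguments are lists of equal length, an entry for each row: "delta_pos": the shift along the tool's x, y, z each as a share of 0.25 m, from -1 to 1, a list of three; "rotation": the turn, a rotation vector about the tool's x, y, z each as a share of 90 degrees, from -1 to 1, a list of three. In form: {"delta_pos": [[x, y, z], ...], "rotation": [[ax, ay, az], ...]}. A call has 1 to 8 rows; each row is the pose to reach, as a shift and turn from the pose commanded when the call began, along the tool's axes at that moment; what a row does not reach only later rows make up. A row lasts 1/8 s, in which the tool goes at most 62.5 mm and 10.7 degrees, less where a joint would pass 70% of its speed; a pose out of reach is approached as far as the arm can. A call with a number of a shift or a turn outside -1 to 1 is refused whole. A call with a gripper value outside its range is refused whole. "gripper" is the opening, from -1 (shut) to 1 (fully open), set as the call begins (left out, the last holds). The fingers move at their own pace and stop on an object; the grip force is fixed at half the most. Time passes only in rows, so rows that repeat a pose let the fingers close. It gives the time, the measured TCP pose, the force, the opening and the grip force at its end, in the units of the state.
- arm.state(): the state, without advancing time (a new reading comes with each control period).
- arm.read_camera(name): name is "scene" or "top" or "wrist"; returns a dict with "img" (480x640x3 uint8, red, green, blue), "vfov" (degrees; the focal length in pixels is half the picture's height over the tangent of half this angle, whatever the lens; pixels are square), "cx", "cy" (the principal point, pixels), "pose" (4x4, takes a point from camera to world coordinates); the wrist camera has in their place "hand_eye" (4x4, takes a point from camera to tool coordinates, whose origin is the TCP and whose axes are the flange's). Camera axes: x right, y up, looking along -z (the intrinsics and any distortion apply to the point x, -y, -z); pixel columns grow to the right and rows downward; lengths in m; the calibration is good to about 2 mm. A picture is of the moment at which its call begins: read the wrist's pose just before it. There is no depth.
- arm.job_done(): hands the job in; it is judged then, once.
Trained networks look in a picture, given as the dict that the camera call returned (one of the last four; its "shot" number tells which), for a name from the list of things; names that differ only in an ending like _2 or _b are one class to them, and where a whole thing is asked for, a point or a joint stands for the part that bears it (a point fixed in the world has none). Each returns a list of dicts, best first, with "conf" (0 to 1); they miss things now and then, are a little off and sometimes report something else, mostly with a low value. They report only what shows in the picture. A call takes as long as a camera call. They do not tell look-alikes from the thing itself.
- arm.boxes_of(picture, name): "extent" ([left, top, width, height] in pixels, round what is visible of it).
- arm.silhouettes(picture, name): "pixels" (480x640 bool, what is visible of it) and "extent" ([left, top, width, height] in pixels, round what is visible of it).
The state is a dict: "clock": time; "joint_positions": joint angles; "qvel": joint speeds; "tau": joint torques, N m; "eef_pos": TCP position; "orientation": TCP orientation; "wrist_force": force on the tool from outside, world axes, zero at the start; "torque": the same for the moment, N m; "grip_width": opening from 0.0 (shut) to 1.0 (fully open); "grasp_force": force on a finger pad.
Only numpy, scipy, OpenCV 4.12 (cv2) and the standard library are available. Lean on these libraries where they do the work, as an engineer would, in place of code of your own. Each camera call takes 0.05 s, during which the arm holds its last target. There are 200 camera calls.

TASK

Two trays on the lab bench each hold a stack of three metal plates. From the stack of plates with a window and pin holes, take just the top plate, lower it over the two locating pins of the white light base until it lies flush on the seat, and then swing the hold-down clip fully home over the plate's end. Leave the other plates in their stacks and the rack, jar and forceps where they are.

Things in the scene. Friction and masses are not known exactly. Their poses are not given: they have to be found in the camera images.
- stage_plate_top: Stage plate: aluminium plate 130 x 60 x 10 mm (x, y, z), two 11 mm through holes on its long axis at x = +52 and -52 mm and a 59 x 35 mm rectangular window in the middle; 160 g; symmetric, either way round fits; origin at the centre of its underside, x along its length, z up. The uppermost of three such plates stacked in the stage tray: the one to fit.
- stage_plate_mid: Second stage plate of the stack: aluminium plate 130 x 60 x 10 mm (x, y, z), two 11 mm through holes on its long axis at x = +52 and -52 mm and a 59 x 35 mm rectangular window in the middle; 160 g; symmetric, either way round fits; origin at the centre of its underside, x along its length, z up. Stays in the tray.
- stage_plate_low: Lowest stage plate of the stack: aluminium plate 130 x 60 x 10 mm (x, y, z), two 11 mm through holes on its long axis at x = +52 and -52 mm and a 59 x 35 mm rectangular window in the middle; 160 g; symmetric, either way round fits; origin at the centre of its underside, x along its length, z up. Stays in the tray.
- blank_plate_top: Blank plate, top of the other stack of three: aluminium plate 130 x 60 x 10 mm (x, y, z), solid without any hole; origin at the centre of its underside, x along its length. Not wanted.
- blank_plate_mid: Blank plate, second of its stack: aluminium plate 130 x 60 x 10 mm (x, y, z), solid without any hole; origin at the centre of its underside, x along its length. 
- blank_plate_low: Blank plate, lowest of its stack: aluminium plate 130 x 60 x 10 mm (x, y, z), solid without any hole; origin at the centre of its underside, x along its length. 
- stage_tray: Shallow open white enamelled tray 200 x 130 x 20 mm, walls and floor 3 mm, fixed, holding the stage plates; origin at the centre of its underside, x along its length.
- blank_tray: Tray of the same make, fixed, holding the blank plates; the two trays and the base may change places.
- base: White light base of a stereo microscope, a box 210 x 160 x 45 mm (x, y, z), fixed; origin at the centre of its underside. On it: a raised dark steel seat 126 x 44 mm, 6 mm high, with two upright locating pins, and the clip.
- seat (a point): Centre of the seat's top face, 51 mm above the table, axes as the base's; x along the seat. The pins stand at x = +52 and -52 mm of it: 8 mm diameter, 9 mm high, the top 4 mm tapering to 3.6 mm. A fitted plate lies with its underside on this face, its length along x, its long edges overhanging the seat by 8 mm.
- clip_pivot (a point): Vertical pivot axis of the hold-down clip, 88 mm from the seat's centre along the seat's +x, 67 mm above the table (top of the clip's arm). Pivot post 20 mm in diameter, its screw head reaches 73 mm above the table.
- clip_knob (a point): Top centre of the clip's upright black knob: 12 mm diameter, 24 mm high, 91 mm above the table at its top, 34 mm from the pivot.
- clip (a joint): Angle of the hold-down clip (rad): 0 = home at its stop, its flat arm (14 mm wide, 4 mm thick, 44 mm from pivot to tip, underside 63 mm above the table, 2 mm over a seated plate) pointing from the pivot along the seat's -x; grows counterclockwise seen from above, to 1.95; starts near 1.4 to 1.85, clear of the plate. Stays where left; under 1 N at the knob moves it.
- tube_rack: Steel test-tube rack with glass tubes, 200 x 60 mm, 158 mm high, to the left of the work; origin at the centre of its underside. Not to be disturbed.
- jar: Open glass jar 72 mm in diameter, 90 mm high, with yellow-capped syringes up to about 110 mm, beyond the work; origin at the centre of its underside. Not to be disturbed.
- forceps: Steel forceps 130 mm long, 6 mm high, lying beyond the work; origin under their middle. Not to be disturbed.
Things that resemble listed ones, but are neither listed nor needed, are in the scene too. What is shaped like the stage_plate_top but green or purple is not meant.

How it is judged:
On the way, in this order (a step that is already met when the one before it is completed fails the run):
1. the top stage plate is lifted off the stack on its own (z of stage_plate_top in the frame of stage_plate_mid above 0.03 m and distance of each of stage_plate_mid, stage_plate_low from where it was at the start of the episode below 0.02 m), for 0.2 s.
2. the plate lies flush on the seat over both pins, the clip not yet over it (horizontal distance between stage_plate_top and seat below 0.004 m and z of stage_plate_top in the frame of seat between -0.002 and 0.002 m and angle between the x axis of stage_plate_top and the x axis of seat, either way round below 0.06 rad and angle between the z axis of stage_plate_top and the z axis of seat, either way round below 0.025 rad and value of joint clip above 0.6 rad), for 0.2 s.
At the end, for the whole second after the job is handed in: Top holed plate on the seat over both pins: centred within 4 mm, underside within 2 mm of the seat, tilt under 0.025 rad, along the seat within 0.06 rad, at rest; clip within 0.15 rad of home; other plates within 20 mm and rack, jar, forceps within 30 mm of their starts (horizontal distance between stage_plate_top and seat below 0.004 m and z of stage_plate_top in the frame of seat between -0.002 and 0.002 m and angle between the x axis of stage_plate_top and the x axis of seat, either way round below 0.06 rad and angle between the z axis of stage_plate_top and the z axis of seat, either way round below 0.025 rad and value of joint clip below 0.15 rad and linear speed of stage_plate_top below 0.02 m/s and distance of each of stage_plate_mid, stage_plate_low, blank_plate_top, blank_plate_mid, blank_plate_low from where it was at the start of the episode below 0.02 m and distance of each of tube_rack, jar, forceps from where it was at the start of the episode below 0.03 m); the robot touches nothing.
It fails at once if another plate is moved more than 30 mm (distance of any of stage_plate_mid, stage_plate_low, blank_plate_top, blank_plate_mid, blank_plate_low from where it was at the start of the episode above 0.03 m).
It fails at once if the tube rack, jar or forceps are moved more than 30 mm or the rack or jar tipped (distance of any of tube_rack, jar, forceps from where it was at the start of the episode above 0.03 m or angle between any of tube_rack, jar's own z axis and vertical above 0.3 rad).
It also fails if it takes over 48 s, if anything falls off the work surface, if the arm or the gripper's body presses on something with over 40 N, if the wrist force passes 120 N, or if a joint passes its speed limit or range.

## Working session

There is one attempt and no reset: what is moved stays moved. The work goes in short steps, Python scripts to look and compute and a tool call to move; the robot and the scene stay as the last step left them, time stands still between calls to the robot, and variables do not carry over. Pictures are saved under pics/ and viewed, at most 10 in all, crops included, and the job is handed in when it is done.

Besides the shell and the picture viewer there is one more tool, called after ">>>" by a JSON object that holds its "method" and its "body". move_arm: Moves the arm, as the interface text tells. Its arguments: {"type":"object","properties":{"delta_pos":{"type":"array","items":{"type":"array","items":{"type":"number"}}},"rotation":{"type":"array","items":{"type":"array","items":{"type":"number"}}},"gripper":{"type":"number"}},"required":["delta_pos","rotation"]}

```bash
mkdir -p pics
cat > h.py <<'E'
import numpy as np, cv2
from rig import arm
def K(p):
    f=240/np.tan(np.radians(p["vfov"])/2); return np.array([[f,0,p["cx"]],[0,f,p["cy"]],[0,0,1]])
def ray(p,T,uv):
    d=np.linalg.inv(K(p))@np.array([uv[0],uv[1],1.]); d=np.array([d[0],-d[1],-d[2]])
    return T[:3,3],T[:3,:3]@d
def atz(p,T,uv,z):
    o,d=ray(p,T,uv); return o+d*(z-o[2])/d[2]
def proj(p,T,X):
    c=T[:3,:3].T@(np.asarray(X)-T[:3,3]); c=K(p)@np.array([c[0],-c[1],-c[2]]); return c[:2]/c[2]
def wpose(p,s):
    T=np.eye(4);T[:3,:3]=s["orientation"];T[:3,3]=s["eef_pos"]; return T@p["hand_eye"]
def save(p,n): cv2.imwrite("pics/"+n,p["img"][:,:,::-1])
E
python3 - <<'E'
from h import *
s=arm.state(); print({k:np.round(v,3).tolist() for k,v in s.items()})
for c in ["top","scene"]:
    p=arm.read_camera(c); save(p,c+"0.png"); print(c,[k for k in p],p["vfov"],p["cx"],p["cy"],np.round(p["pose"],3).tolist())
    for n in ["stage_plate_top","base","stage_tray","blank_tray","clip_knob","clip","jar","forceps","tube_rack"]:
        try: print(n,[(np.round(b["extent"]).tolist(),round(b["conf"],2)) for b in arm.boxes_of(p,n)][:4])
        except Exception as e: print(n,e)
E
```

```text
{'clock': 0.0, 'joint_positions': [1.193, 0.412, -0.013, 1.597, 0.006, 1.134, -0.082], 'qvel': [0.001, 0.002, -0.001, -0.0, 0.001, 0.0, -0.0], 'tau': [-0.0, -60.063, 0.682, -29.941, 0.014, 0.011, -0.0], 'eef_pos': [0.19, -0.595, 0.23], 'orientation': [[0.952, 0.305, -0.001], [0.305, -0.952, 0.002], [-0.0, -0.002, -1.0]], 'wrist_force': [-0.067, -0.263, -0.441], 'torque': [-0.023, 0.027, 0.002], 'grasp_force': 0.0, 'grip_width': 1.0}
top ['img', 'vfov', 'cx', 'cy', 'pose', 'shot'] 48.07511637379806 314.2266139025265 246.2493830005903 [[0.025, 0.992, -0.127, 0.422], [-1.0, 0.023, -0.015, 0.134], [-0.012, 0.128, 0.992, 1.177], [0.0, 0.0, 0.0, 1.0]]
stage_plate_top [([367.0, 242.0, 31.0, 62.0], 0.98), ([278.0, 347.0, 62.0, 41.0], 0.89), ([483.0, 153.0, 63.0, 58.0], 0.82), ([233.0, 132.0, 63.0, 27.0], 0.77)]
base [([482.0, 251.0, 81.0, 110.0], 0.7)]
stage_tray [([353.0, 228.0, 58.0, 94.0], 0.97)]
blank_tray [([224.0, 214.0, 71.0, 95.0], 0.92), ([478.0, 248.0, 85.0, 117.0], 0.68)]
clip_knob [([525.0, 265.0, 28.0, 10.0], 0.5)]
clip [([422.0, 139.0, 43.0, 48.0], 0.69), ([528.0, 264.0, 27.0, 
[... 362 characters left out ...]
.588, 0.797], [0.0, 0.0, 0.0, 1.0]]
stage_plate_top [([248.0, 330.0, 76.0, 57.0], 0.87), ([261.0, 209.0, 56.0, 38.0], 0.73), ([365.0, 205.0, 59.0, 40.0], 0.67), ([119.0, 208.0, 36.0, 36.0], 0.6)]
base [([169.0, 148.0, 103.0, 60.0], 0.97), ([341.0, 274.0, 67.0, 28.0], 0.25)]
stage_tray [([240.0, 202.0, 95.0, 64.0], 0.8)]
blank_tray [([315.0, 250.0, 112.0, 81.0], 0.77), ([153.0, 214.0, 38.0, 54.0], 0.24), ([211.0, 276.0, 51.0, 21.0], 0.23)]
clip_knob [([168.0, 148.0, 102.0, 63.0], 0.66)]
clip [([188.0, 160.0, 18.0, 15.0], 0.57)]
jar [([155.0, 211.0, 39.0, 59.0], 0.9)]
forceps [([204.0, 277.0, 57.0, 24.0], 0.75), ([350.0, 298.0, 6.0, -0.0], 0.56)]
tube_rack [([468.0, 254.0, 97.0, 129.0], 0.92)]
```

View pics/top0.png

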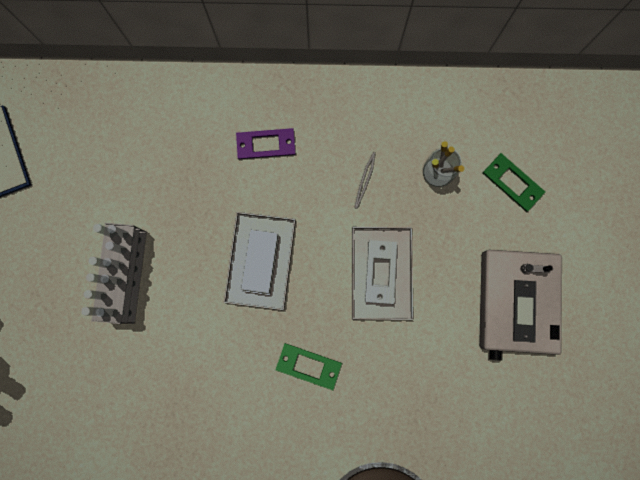

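View pics/scene0.png

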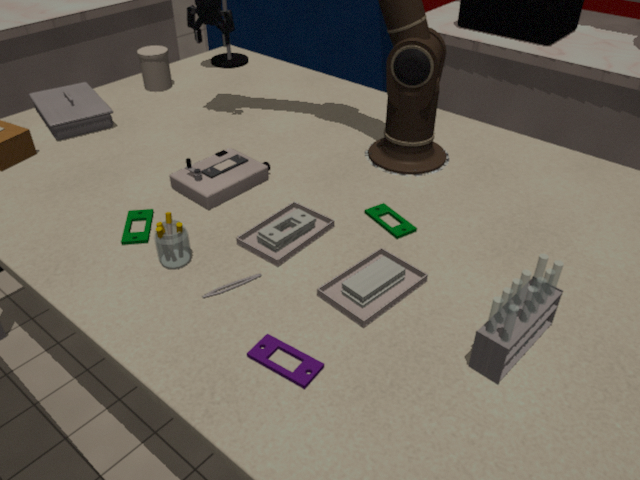

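The stage stack is the white windowed one at top (381,272). The solid white stack at (261,262) is the blanks. The green plates at (309,366) and (514,182) and the purple one at (266,144) are decoys. The base is at (523,302), with the clip pivot near (527,268) and the knob at (548,268).

Run:
```python
from h import *
t=arm.read_camera("top"); s=arm.read_camera("scene")
for n,z in [("stage_plate_top",.033),("stage_tray",.02),("base",.045),("jar",0.05)]:
    for p,w in [(t,"top"),(s,"scene")]:
        for m in arm.silhouettes(p,n)[:2]:
            (c,sz,a)=cv2.minAreaRect(np.argwhere(m["pixels"])[:,::-1].astype(np.float32))
            print(n,w,round(m["conf"],2),np.round(c,1),np.round(sz,1),round(a,1),np.round(atz(p,p["pose"],c,z),3))
for uv,z in [((527,268),.073),((548,268),.091),((525,311),.051),((381,272),.033)]: print(uv,np.round(atz(t,t["pose"],uv,z),3))
c=cv2.resize(t["img"][220:370,340:580],None,fx=3.3,fy=3.3,interpolation=cv2.INTER_CUBIC);cv2.imwrite("pics/crop1.png",c[:,:,::-1])
w=arm.read_camera("wrist");print(np.round(w["hand_eye"],3).tolist(),w["vfov"],w["cx"],w["cy"])
```

```text
stage_plate_top top 0.71 [308.8 366.2] [61.5 29.5] 19.4 [0.316 0.157 0.033]
stage_plate_top top 0.69 [265.3 143.6] [27.  58.1] 85.4 [0.794 0.265 0.033]
stage_plate_top scene 0.98 [287.2 226.1] [21.4 56.7] 59.4 [0.525 0.016 0.033]
stage_plate_top scene 0.96 [137.5 227.5] [35. 31.] 90.0 [ 0.753 -0.242  0.033]
stage_tray top 0.57 [382.  272.5] [93. 60.] 90.0 [0.517 0.005 0.02 ]
stage_tray scene 0.59 [287.1 233.8] [48.9 94.7] 57.8 [0.535 0.024 0.02 ]
base top 0.85 [520.5 305. ] [ 83. 110.] 0.0 [ 0.454 -0.281  0.045]
base scene 0.61 [219.9 173.9] [56.5 96.9] 61.7 [ 0.479 -0.266  0.045]
jar top 0.95 [442.3 166.8] [33.9 43.1] 45.0 [ 0.745 -0.119  0.05 ]
jar scene 0.71 [192.2 167.9] [18.4  7.4] 42.3 [ 0.511 -0.338  0.05 ]
jar scene 0.69 [171.9 240.5] [57.5 34.2] 80.5 [ 0.745 -0.121  0.05 ]
(527, 268) [ 0.529 -0.286  0.073]
(548, 268) [ 0.528 -0.321  0.091]
(525, 311) [ 0.441 -0.288  0.051]
(381, 272) [0.517 0.008 0.033]
[[-0.001, 0.957, 0.29, 0.073], [1.0, 0.0, 0.001, -0.0], [0.001, 0.29, -0.957, -0.142], [0.0, 0.0, 0.0, 1.0]] 59.53947328703482 317.2651977229467 245.94390767994736
```

View pics/crop1.png

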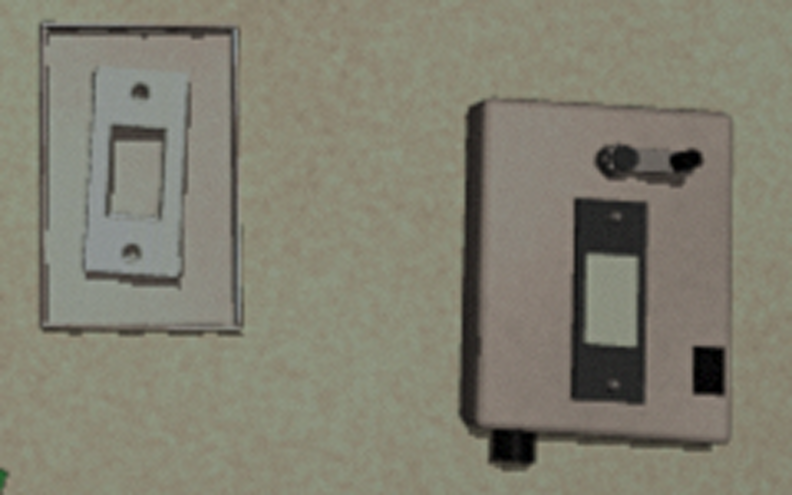

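The crop confirms it: the left tray holds the white plates with a window and two holes (stage), and the base on the right has two pins and the clip swung out to the right. I'll move over the base first.

>>> {"method": "move_arm", "body": {"delta_pos": [[0.24, -0.137, 0], [0.48, -0.273, 0], [0.72, -0.41, 0], [0.72, -0.41, 0]], "rotation": [[0, 0, 0.1], [0, 0, 0.198], [0, 0, 0.198], [0, 0, 0.198]], "gripper": 1}}

```text
clock: 2.05
eef_pos: [0.3343, -0.4391, 0.2316]
orientation: [[1.0, 0.005, 0.001], [0.005, -1.0, 0.001], [0.001, -0.001, -1.0]]
wrist_force: [0.4, -1.1, -0.6]
grip_width: 1.001
grasp_force: 0.0
```

>>> {"method": "move_arm", "body": {"delta_pos": [[0.19, -0.2, 0], [0.38, -0.4, 0], [0.56, -0.61, 0], [0.56, -0.61, 0], [0.56, -0.61, 0]], "rotation": [[0, 0, 0], [0, 0, 0], [0, 0, 0], [0, 0, 0], [0, 0, 0]]}}

```text
clock: 2.68
eef_pos: [0.472, -0.2888, 0.2313]
orientation: [[1.0, 0.002, 0.0], [0.002, -1.0, 0.0], [0.0, -0.0, -1.0]]
wrist_force: [-0.2, -1.2, 0.4]
grip_width: 0.998
grasp_force: 0.0
```

Run:
```python
from h import *
import pickle
s=arm.state(); p=arm.read_camera("wrist"); save(p,"w1.png"); pickle.dump((s,p),open("w1.pkl","wb"))
print(s["clock"],np.round(s["eef_pos"],4),np.round(s["orientation"],3).tolist(),np.abs(s["qvel"]).max())
for n in ["base","clip","clip_knob"]: print(n,[(np.round(b["extent"]).tolist(),round(b["conf"],2)) for b in arm.boxes_of(p,n)][:3])
```

```text
2.675 [ 0.472  -0.2888  0.2313] [[1.0, 0.002, 0.0], [0.002, -1.0, 0.0], [0.0, -0.0, -1.0]] 0.0462266230040908
base [([214.0, 81.0, 215.0, 273.0], 0.62), ([1.0, 16.0, 74.0, 250.0], 0.55)]
clip [([307.0, 128.0, 74.0, 26.0], 0.61)]
clip_knob [([310.0, 128.0, 73.0, 24.0], 0.76)]
```

View pics/w1.png

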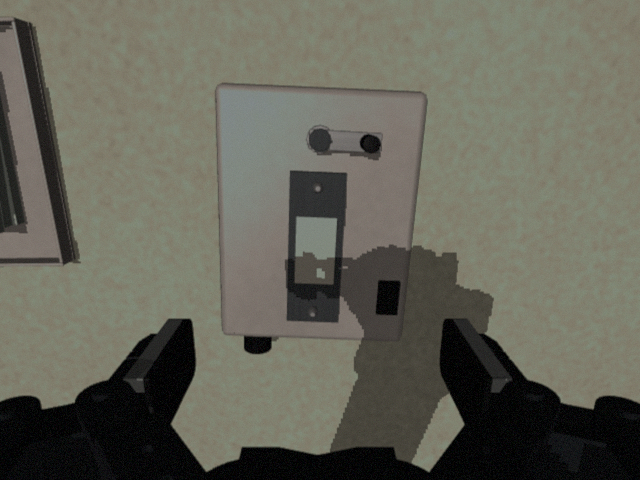

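Wrist view: seat corners are near (290,171), (347,173), (338,322) and (287,320). The pins are at (318,187) and (312,313), the clip post at (319,140) and the knob at (371,144). Next is a second viewpoint, then two over the stack.

>>> {"method": "move_arm", "body": {"delta_pos": [[0.12, -0.2, 0], [0.12, -0.4, 0], [0.12, -0.4, 0], [0.12, -0.4, 0]], "rotation": [[0, 0, 0], [0, 0, 0], [0, 0, 0], [0, 0, 0]]}}

```text
clock: 3.38
eef_pos: [0.5005, -0.1921, 0.2315]
orientation: [[1.0, -0.003, 0.0], [-0.003, -1.0, -0.001], [0.0, 0.001, -1.0]]
wrist_force: [0.5, -0.3, -0.1]
grip_width: 1.001
grasp_force: 0.0
```

Run:
```python
from h import *
import pickle
s=arm.state(); p=arm.read_camera("wrist"); save(p,"w2.png"); pickle.dump((s,p),open("w2.pkl","wb"));print(p.keys())
```

```text
dict_keys(['img', 'vfov', 'cx', 'cy', 'hand_eye', 'shot'])
```

>>> {"method": "move_arm", "body": {"delta_pos": [[0.1, -0.2, 0], [0.18, -0.4, 0], [0.18, -0.6, 0], [0.18, -0.6, 0], [0.18, -0.6, 0]], "rotation": [[0, 0, 0], [0, 0, 0], [0, 0, 0], [0, 0, 0], [0, 0, 0]]}}

```text
clock: 4.05
eef_pos: [0.5462, -0.0426, 0.2312]
orientation: [[1.0, -0.003, -0.0], [-0.003, -1.0, -0.001], [-0.0, 0.001, -1.0]]
wrist_force: [0.2, 0.2, 0.4]
grip_width: 0.998
grasp_force: 0.0
```

Run:
```python
from h import *
import pickle
s=arm.state(); p=arm.read_camera("wrist"); save(p,"w3.png"); pickle.dump((s,p),open("w3.pkl","wb"));print(s["eef_pos"])
```

```text
[ 0.546224   -0.04258946  0.23117736]
```

>>> {"method": "move_arm", "body": {"delta_pos": [[0, -0.2, 0.1], [0, -0.2, 0.2], [0, -0.2, 0.2], [0, -0.2, 0.2]], "rotation": [[0, 0, 0], [0, 0, 0], [0, 0, 0], [0, 0, 0]]}}

```text
clock: 4.6
eef_pos: [0.5468, 0.0076, 0.1821]
orientation: [[1.0, -0.004, 0.001], [-0.004, -1.0, -0.001], [0.001, 0.001, -1.0]]
wrist_force: [0.4, -0.1, -0.3]
grip_width: 0.999
grasp_force: 0.0
```

Run:
```python
from h import *
import pickle
s=arm.state(); p=arm.read_camera("wrist"); save(p,"w4.png"); pickle.dump((s,p),open("w4.pkl","wb"));print(s["eef_pos"])
ims=[pickle.load(open(f"w{i}.pkl","rb"))[1]["img"] for i in (2,3,4)]
c=np.hstack([i[40:400] for i in ims]);c=cv2.resize(np.vstack([np.hstack([ims[0][:440],ims[1][:440]]),np.hstack([ims[2][:440],0*ims[2][:440]])]),(800,550),interpolation=cv2.INTER_AREA);cv2.imwrite("pics/m1.png",c[:,:,::-1])
```

```text
[0.5468463  0.00762497 0.18208879]
```

View pics/m1.png

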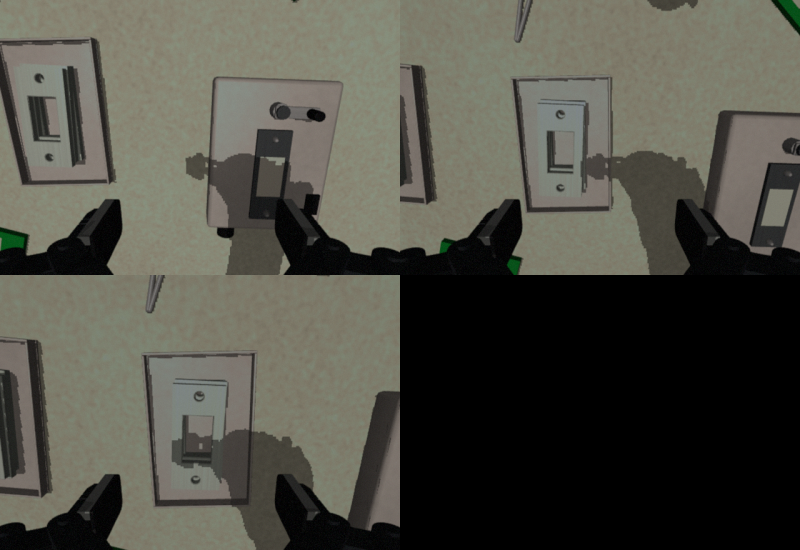

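Holes sit at about w3 (256,184), (256,301) and w4 (318,194), (312,328). I'll fit poses by edge alignment over two views each.

```bash
cat > fit.py <<'E'
from h import *
import pickle
from scipy.optimize import differential_evolution, minimize
def prep(i):
    s,p=pickle.load(open(f"w{i}.pkl","rb")); T=wpose(p,s)
    g=cv2.GaussianBlur(cv2.cvtColor(p["img"],cv2.COLOR_RGB2GRAY).astype(np.float32),(0,0),1.2)
    gx,gy=cv2.Sobel(g,cv2.CV_32F,1,0),cv2.Sobel(g,cv2.CV_32F,0,1)
    return p,T,gx,gy
def rect(l,w,n=60):
    a=np.linspace(-.5,.5,n);o=np.full(n,.5)
    return np.vstack([np.c_[a*l,o*w],np.c_[a*l,-o*w],np.c_[o*l,a*w],np.c_[-o*l,a*w]]),np.vstack([np.tile(v,(n,1)) for v in ([0,1],[0,-1],[1,0],[-1,0])])
def circ(x,r,n=40):
    t=np.linspace(0,6.283,n,endpoint=False);c=np.c_[np.cos(t),np.sin(t)];return c*r+[x,0],c
def projN(p,T,X):
    c=(X-T[:3,3])@T[:3,:3]; c=np.c_[c[:,0],-c[:,1],-c[:,2]]@K(p).T; return c[:,:2]/c[:,2:]
def score(q,views,shapes):
    x,y,z,a=q;R=np.array([[np.cos(a),-np.sin(a)],[np.sin(a),np.cos(a)]]);S=0
    for p,T,gx,gy in views:
        for (P,N),dz,sg,w in shapes:
            X=np.c_[P@R.T+[x,y],np.full(len(P),z+dz)];X2=X+np.c_[N@R.T,np.zeros(len(P))]*1e-4
            u=projN(p,T,X);d=projN(p,T,X2)-u;d/=np.linalg.norm(d,axis=1)[:,None]
            f=lambda g:cv2.remap(g,u[:,:1].astype(np.float32),u[:,1:].astype(np.float32),cv2.INTER_LINEAR)[:,0]
            v=f(gx)*d[:,0]+f(gy)*d[:,1]
            v=np.clip(v*sg,-40,40) if sg else np.clip(np.abs(v),0,40)
            S+=w*v.mean()
    return -S
def fit(views,shapes,x0,r=(.015,.015,.012,.15)):
    b=[(c-k,c+k) for c,k in zip(x0,r)]
    o=differential_evolution(score,b,args=(views,shapes),seed=1,popsize=25,maxiter=120,polish=False)
    o=minimize(score,o.x,args=(views,shapes),method="Nelder-Mead",options=dict(xatol=1e-5,fatol=1e-4));return o.x,o.fun
def draw(i,q,shapes):
    s,p=pickle.load(open(f"w{i}.pkl","rb"));T=wpose(p,s);im=cv2.resize(p["img"],None,fx=3,fy=3,interpolation=cv2.INTER_CUBIC)
    x,y,z,a=q;R=np.array([[np.cos(a),-np.sin(a)],[np.sin(a),np.cos(a)]])
    for (P,N),dz,sg,w in shapes:
        for u in projN(p,T,np.c_[P@R.T+[x,y],np.full(len(P),z+dz)]): cv2.circle(im,tuple(int(v) for v in np.round(u*3+1)),1,(255,0,0),-1)
    return im
plate=[(rect(.13,.06),0,-1,1),(rect(.059,.035),0,0,1),(circ(.052,.0055),0,0,.7),(circ(-.052,.0055),0,0,.7)]
seat=[(rect(.126,.044),0,1,2),(circ(.052,.0018),.009,0,.3),(circ(-.052,.0018),.009,0,.3)]
E
python3 - <<'E'
from fit import *
V={i:prep(i) for i in (1,2,3,4)}
for vs in ([3,4],[3],[4]):
    q,f=fit([V[i] for i in vs],plate,(.517,.006,.033,-.05)); print("plate",vs,np.round(q,4),round(f,1))
    if len(vs)==2: qp=q
for vs in ([1,2],[1],[2]):
    q,f=fit([V[i] for i in vs],seat,(.441,-.288,.051,0)); print("seat",vs,np.round(q,4),round(f,1))
    if len(vs)==2: qs=q
a=draw(3,qp,plate)[450:1050,550:950];b=draw(1,qs,seat)[450:1050,750:1150]
cv2.imwrite("pics/fit1.png",np.hstack([a,b])[:,:,::-1])
p,T=V[1][:2];print("piv",atz(p,T,(319,140),.073),"knob",atz(p,T,(371,144),.091))
E
```

```text
plate [3, 4] [ 0.5163  0.0093  0.0311 -0.0494] -214.4
plate [3] [ 0.5154  0.0105  0.0283 -0.0448] -111.1
plate [4] [ 0.5156  0.01    0.0288 -0.0485] -104.5
seat [1, 2] [ 0.4427 -0.2862  0.0503 -0.0427] -200.0
seat [1] [ 0.444  -0.2866  0.0519 -0.0319] -104.0
seat [2] [ 0.4443 -0.2855  0.053  -0.0438] -96.1
piv [ 0.53052409 -0.28957661  0.073     ] knob [ 0.52888663 -0.32358599  0.091     ]
```

View pics/fit1.png

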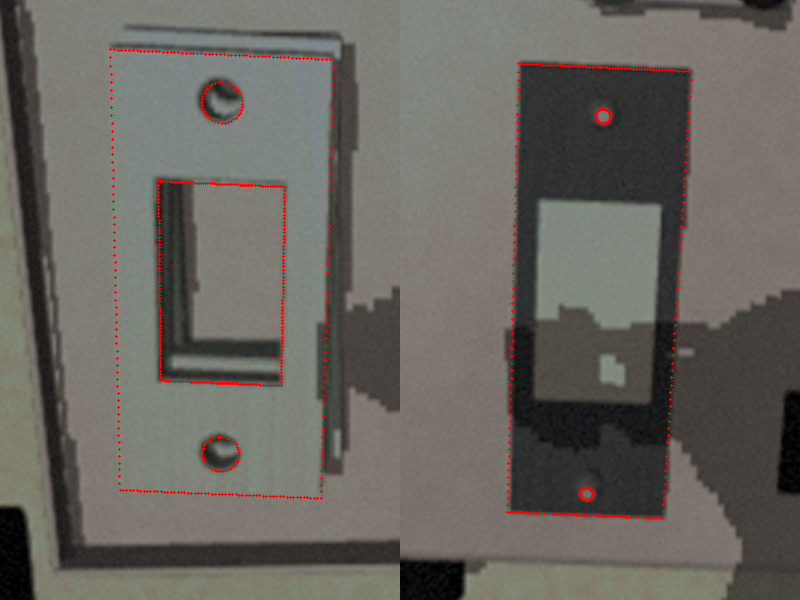

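The fit overlays match well: plate (0.5163, 0.0093, yaw −0.049), seat (0.4427, −0.2862, yaw −0.043). I'll lower over the stack with the gripper at 60 mm to see where the fingertips stand.

>>> {"method": "move_arm", "body": {"delta_pos": [[-0.06, 0, 0.2], [-0.122, -0.007, 0.4], [-0.122, -0.007, 0.41], [-0.122, -0.007, 0.41], [-0.122, -0.007, 0.41], [-0.122, -0.007, 0.41]], "rotation": [[0, 0, 0.029], [0, 0, 0.029], [0, 0, 0.029], [0, 0, 0.029], [0, 0, 0.029], [0, 0, 0.029]], "gripper": 0.41}}

```text
clock: 5.4
eef_pos: [0.5171, 0.0112, 0.0803]
orientation: [[0.999, -0.047, 0.003], [-0.047, -0.999, 0.0], [0.003, -0.0, -1.0]]
wrist_force: [-1.3, -1.2, 0.1]
grip_width: 0.707
grasp_force: 0.0
```

Run:
```python
from h import *
s=arm.state();p=arm.read_camera("wrist");sc=arm.read_camera("scene");save(p,"w5.png")
print(s["clock"],np.round(s["eef_pos"],4),s["grip_width"],np.round(s["orientation"],3).tolist())
H=p["hand_eye"]
im=p["img"].copy()
im=np.clip(im.astype(float)*2.5,0,255).astype(np.uint8)
for z,c in [(0,(255,0,0)),(-.0065,(0,255,0)),(-.0095,(0,120,255)),(-.013,(255,255,0))]:
    for y in (-.03,.03):
        for x in (-.011,.011):
            u=proj(p,H,[x,y,z]);cv2.circle(im,tuple(int(v) for v in np.round(u)),2,c,-1)
            if y>0: print(z,x,np.round(u,1))
cv2.imwrite("pics/w5d.png",cv2.resize(im[200:480,100:540],None,fx=1.8,fy=1.8)[:,:,::-1])
```

```text
5.4 [0.5171 0.0112 0.0803] 0.7065240162551423 [[0.999, -0.047, 0.003], [-0.047, -0.999, 0.0], [0.003, -0.0, -1.0]]
0 -0.011 [396.1 347.5]
0 0.011 [399.3 294.3]
-0.0065 -0.011 [399.2 356.8]
-0.0065 0.011 [402.7 301.7]
-0.0095 -0.011 [400.8 361.3]
-0.0095 0.011 [404.4 305.3]
-0.013 -0.011 [402.7 366.8]
-0.013 0.011 [406.5 309.7]
```

View pics/w5d.png

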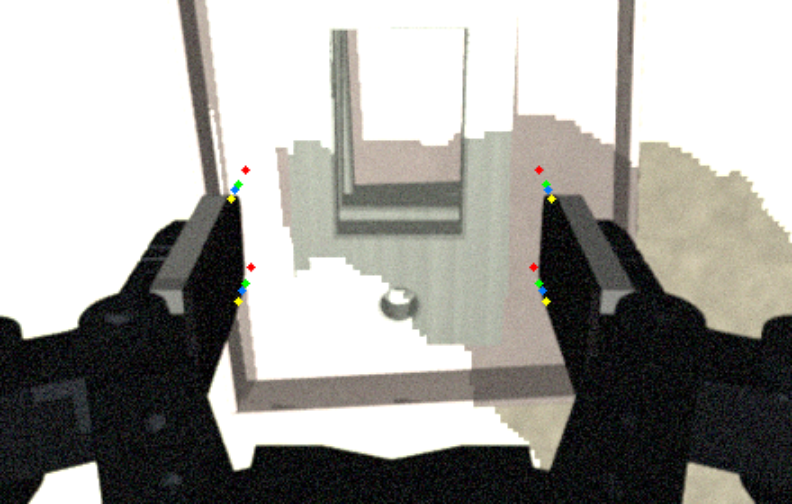

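Fingertips are about 6.5 mm behind the TCP at 60 mm opening, so TCP z ≈ 0.0195 grips only the top plate. Next I'll open, descend, then close.

>>> {"method": "move_arm", "body": {"delta_pos": [[-0.003, 0.008, 0.0], [-0.003, 0.008, 0.05], [-0.003, 0.008, 0.12], [-0.003, 0.008, 0.19], [-0.003, 0.008, 0.23], [-0.003, 0.008, 0.243], [-0.003, 0.008, 0.243], [-0.003, 0.008, 0.243]], "rotation": [[0, 0, 0], [0, 0, 0], [0, 0, 0], [0, 0, 0], [0, 0, 0], [0, 0, 0], [0, 0, 0], [0, 0, 0]], "gripper": 1}}

```text
clock: 6.5
eef_pos: [0.5153, 0.0094, 0.0185]
orientation: [[0.999, -0.047, 0.001], [-0.047, -0.999, 0.0], [0.001, -0.0, -1.0]]
wrist_force: [0.1, 0.3, -0.3]
grip_width: 1.002
grasp_force: 0.0
```

>>> {"method": "move_arm", "body": {"delta_pos": [[0, 0, 0], [0, 0, 0], [0, 0, 0], [0, 0, 0], [0, 0, 0]], "rotation": [[0, 0, 0], [0, 0, 0], [0, 0, 0], [0, 0, 0], [0, 0, 0]], "gripper": 0.2}}

```text
clock: 7.12
eef_pos: [0.5152, 0.0093, 0.0189]
orientation: [[0.999, -0.047, 0.001], [-0.047, -0.999, -0.0], [0.001, 0.0, -1.0]]
wrist_force: [-3.0, -0.4, 8.2]
grip_width: 0.682
grasp_force: 63.7
```

>>> {"method": "move_arm", "body": {"delta_pos": [[0, 0, -0.05], [0, 0, -0.12], [0, 0, -0.2], [0, 0, -0.28], [0, 0, -0.36], [0, 0, -0.44], [0, 0, -0.44], [0, 0, -0.44]], "rotation": [[0, 0, 0], [0, 0, 0], [0, 0, 0], [0, 0, 0], [0, 0, 0], [0, 0, 0], [0, 0, 0], [0, 0, 0]]}}

```text
clock: 8.12
eef_pos: [0.5146, 0.0092, 0.128]
orientation: [[0.999, -0.047, -0.0], [-0.047, -0.999, -0.0], [-0.0, 0.0, -1.0]]
wrist_force: [0.1, -0.4, -1.3]
grip_width: 0.685
grasp_force: 65.1
```

Run:
```python
from fit import *
s=arm.state();p=arm.read_camera("wrist");sc=arm.read_camera("scene");pickle.dump((s,p),open("w6.pkl","wb"))
print(np.round(s["wrist_force"],2),np.round(s["eef_pos"],4),np.round(s["orientation"],4).tolist())
im=np.clip(p["img"].astype(float)*1.5,0,255).astype(np.uint8)
a=sc["img"][120:320,200:400]
cv2.imwrite("pics/g1.png",np.hstack([cv2.resize(im[60:480],(480,315)),cv2.resize(a,(315,315))])[:,:,::-1])
```

```text
[ 0.15 -0.4  -1.34] [0.5146 0.0092 0.128 ] [[0.9989, -0.0468, -0.0], [-0.0468, -0.9989, -0.0002], [-0.0, 0.0002, -1.0]]
```

View pics/g1.png

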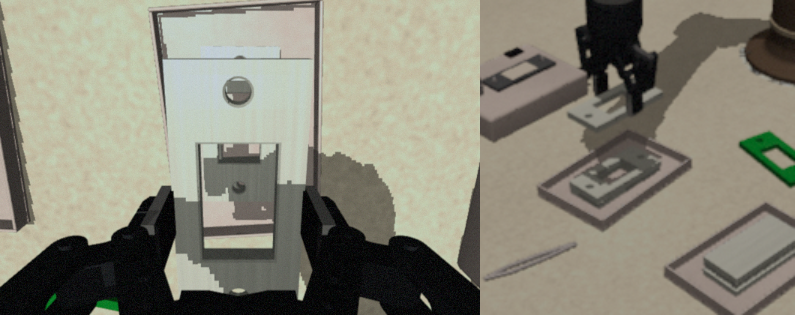

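Exactly one plate is in the gripper, level, and two remain in the tray. Next I'll measure the held plate relative to the tool.

Run:
```python
from fit import *
p,T,gx,gy=prep(6);H=p["hand_eye"]
for r in [(.008,.004,.0005,.06),(.008,.004,.005,.06)]:
    q,f=fit([(p,H,gx,gy)],plate,(0,0,-.0141,0),r);print(np.round(q,4),f)
for w in range(1,5): pass
# same z-fixed fits for seat and plate before the grasp
print("plate33",fit([prep(3),prep(4)],plate,(.5163,.0093,.033,-.049),(.005,.005,.0003,.05))[0].round(4))
print("seat51",fit([prep(1),prep(2)],seat,(.4427,-.2862,.051,-.043),(.005,.005,.0003,.05))[0].round(4))
```

```text
[ 0.0019 -0.0001 -0.0126 -0.0034] -92.10955812700671
[ 0.0019 -0.0001 -0.0127 -0.0001] -91.8184665166094
plate33 [ 0.5161  0.0092  0.0308 -0.0474]
seat51 [ 0.4432 -0.286   0.0511 -0.0428]
```

>>> {"method": "move_arm", "body": {"delta_pos": [[-0.03, 0.12, 0], [-0.07, 0.3, 0], [-0.11, 0.48, 0], [-0.16, 0.66, 0], [-0.2, 0.82, 0], [-0.237, 0.95, 0], [-0.237, 1.0, 0], [-0.237, 1.0, 0]], "rotation": [[0, 0, -0.003], [0, 0, -0.003], [0, 0, -0.003], [0, 0, -0.003], [0, 0, -0.003], [0, 0, -0.003], [0, 0, -0.003], [0, 0, -0.003]]}}

```text
clock: 9.22
eef_pos: [0.4441, -0.2377, 0.1276]
orientation: [[0.999, -0.043, -0.0], [-0.043, -0.999, 0.001], [-0.0, -0.001, -1.0]]
wrist_force: [-0.0, 0.8, -1.7]
grip_width: 0.679
grasp_force: 65.1
```

>>> {"method": "move_arm", "body": {"delta_pos": [[0, 0.1, 0.03], [0, 0.193, 0.08], [0, 0.193, 0.14], [0, 0.193, 0.16], [0, 0.193, 0.16], [0, 0.193, 0.16]], "rotation": [[0, 0, 0], [0, 0, 0], [0, 0, 0], [0, 0, 0], [0, 0, 0], [0, 0, 0]]}}

```text
clock: 9.98
eef_pos: [0.4426, -0.2852, 0.0885]
orientation: [[0.999, -0.041, 0.001], [-0.041, -0.999, -0.0], [0.001, 0.0, -1.0]]
wrist_force: [0.5, -0.9, -1.6]
grip_width: 0.682
grasp_force: 65.1
```

Run:
```python
from fit import *
s=arm.state();p=arm.read_camera("wrist");pickle.dump((s,p),open("w7.pkl","wb"))
print(np.round(s["eef_pos"],4),np.round(s["orientation"],4).tolist())
im=p["img"].copy()
im=np.clip(im.astype(float)*2,0,255).astype(np.uint8)
T=wpose(p,s)
for sx in (.052,-.052):
    a=-.0425; X=[.443+sx*np.cos(a),-.286+sx*np.sin(a),.06]; u=proj(p,T,X); print(u); cv2.circle(im,tuple(int(round(v)) for v in u),2,(255,0,0),-1)
cv2.imwrite("pics/w7.png",cv2.resize(im[100:480,160:480],None,fx=1.55,fy=1.55)[:,:,::-1])
```

```text
[ 0.4426 -0.2852  0.0885] [[0.9992, -0.0408, 0.0007], [-0.0408, -0.9992, -0.0001], [0.0007, 0.0, -1.0]]
[319.7305118  171.05441162]
[319.11983876 392.08405481]
```

View pics/w7.png

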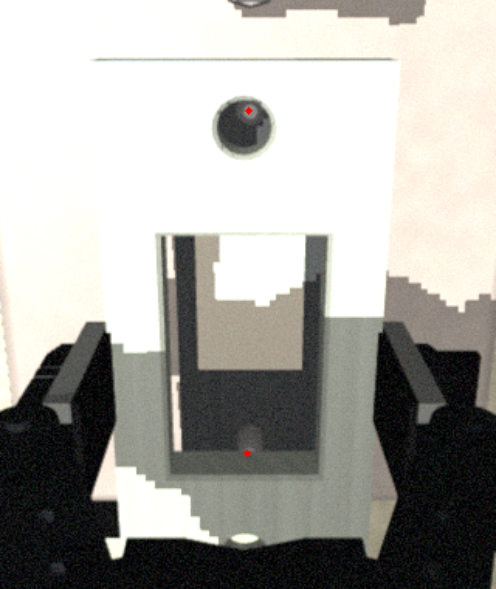

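The pin tip shows through the front hole at the predicted spot, so the plate is aligned to within about 1 mm. I'll correct the residual and lower gently.

>>> {"method": "move_arm", "body": {"delta_pos": [[-0.005, 0.003, 0.03], [-0.005, 0.003, 0.07], [-0.005, 0.003, 0.1], [-0.005, 0.003, 0.12], [-0.005, 0.003, 0.13], [-0.005, 0.003, 0.138], [-0.005, 0.003, 0.144], [-0.005, 0.003, 0.144]], "rotation": [[0, 0, 0], [0, 0, 0], [0, 0, 0], [0, 0, 0], [0, 0, 0], [0, 0, 0], [0, 0, 0], [0, 0, 0]]}}

```text
clock: 11.02
eef_pos: [0.4408, -0.2866, 0.0521]
orientation: [[0.999, -0.042, 0.0], [-0.042, -0.999, -0.0], [0.0, 0.0, -1.0]]
wrist_force: [0.3, -0.2, -1.5]
grip_width: 0.68
grasp_force: 65.1
```

>>> {"method": "move_arm", "body": {"delta_pos": [[0.001, -0.001, 0.005], [0.001, -0.001, 0.01], [0.001, -0.001, 0.015], [0.001, -0.001, 0.019], [0.001, -0.001, 0.021], [0.001, -0.001, 0.021]], "rotation": [[0, 0, 0], [0, 0, 0], [0, 0, 0], [0, 0, 0], [0, 0, 0], [0, 0, 0]]}}

```text
clock: 11.78
eef_pos: [0.441, -0.2863, 0.047]
orientation: [[0.999, -0.042, 0.0], [-0.042, -0.999, -0.0], [0.0, 0.0, -1.0]]
wrist_force: [-1.7, 0.8, 1.7]
grip_width: 0.682
grasp_force: 65.5
```

Contact is just beginning (vertical force turned positive) at the predicted height. I'll press 1 mm further, then release and rise.

>>> {"method": "move_arm", "body": {"delta_pos": [[0, 0, 0.003], [0, 0, 0.005], [0, 0, 0.005]], "rotation": [[0, 0, 0], [0, 0, 0], [0, 0, 0]]}}

```text
clock: 12.15
eef_pos: [0.441, -0.2863, 0.0469]
orientation: [[0.999, -0.042, 0.0], [-0.042, -0.999, -0.0], [0.0, 0.0, -1.0]]
wrist_force: [-5.1, 3.1, 16.6]
grip_width: 0.68
grasp_force: 67.1
```

>>> {"method": "move_arm", "body": {"delta_pos": [[0, 0, 0], [0, 0, 0], [0, 0, 0], [0, 0, 0], [0, 0, 0]], "rotation": [[0, 0, 0], [0, 0, 0], [0, 0, 0], [0, 0, 0], [0, 0, 0]], "gripper": 1}}

```text
clock: 12.78
eef_pos: [0.441, -0.2863, 0.0454]
orientation: [[0.999, -0.042, -0.0], [-0.042, -0.999, 0.0], [-0.0, -0.0, -1.0]]
wrist_force: [-0.1, 0.4, 0.3]
grip_width: 1.0
grasp_force: 0.0
```

>>> {"method": "move_arm", "body": {"delta_pos": [[0, 0, -0.05], [0, 0, -0.15], [0, 0, -0.3], [0, 0, -0.5], [0, 0, -0.7], [0.1, 0, -0.72], [0.13, 0, -0.72], [0.13, 0, -0.72]], "rotation": [[0, 0, 0], [0, 0, 0], [0, 0, 0], [0, 0, 0], [0, 0, 0], [0, 0, 0], [0, 0, 0], [0, 0, 0]]}}

```text
clock: 13.78
eef_pos: [0.473, -0.2872, 0.2248]
orientation: [[0.999, -0.041, -0.001], [-0.041, -0.999, 0.001], [-0.001, -0.001, -1.0]]
wrist_force: [0.1, 0.9, 0.8]
grip_width: 1.003
grasp_force: 0.0
```

Run:
```python
from fit import *
s=arm.state();p=arm.read_camera("wrist");pickle.dump((s,p),open("w8.pkl","wb"))
print(s["clock"],np.round(s["eef_pos"],4),np.round(s["orientation"],4).tolist())
q,f=fit([prep(8)],plate,(.443,-.286,.061,-.042),(.01,.01,.006,.08));print(np.round(q,4),f)
T=wpose(p,s)
for n in ("clip_knob","clip"):
  for m in arm.silhouettes(p,n)[:1]: print(n,m["conf"],m["extent"])
im=draw(8,q,plate)
u=projN(p,T,np.array([[.443,-.286,.061]]))[0];print(u)
x,y=int(u[0]*3),int(u[1]*3);c=im[max(0,y-500):y+300,max(0,x-400):x+400]
cv2.imwrite("pics/w8.png",cv2.resize(c,None,fx=.75,fy=.75)[:,:,::-1]); print("crop origin",max(0,x-400)/3,max(0,y-500)/3)
```

```text
13.775 [ 0.473  -0.2872  0.2248] [[0.9991, -0.0413, -0.0015], [-0.0413, -0.9991, 0.0008], [-0.0015, -0.0008, -1.0]]
[ 0.4419 -0.2862  0.058  -0.0406] -118.90882308180059
clip_knob 0.71 [307.7, 126.0, 74.1, 24.8]
clip 0.77 [308.8, 130.4, 75.0, 22.5]
[317.83441256 257.94953541]
crop origin 184.33333333333334 91.0
```

View pics/w8.png

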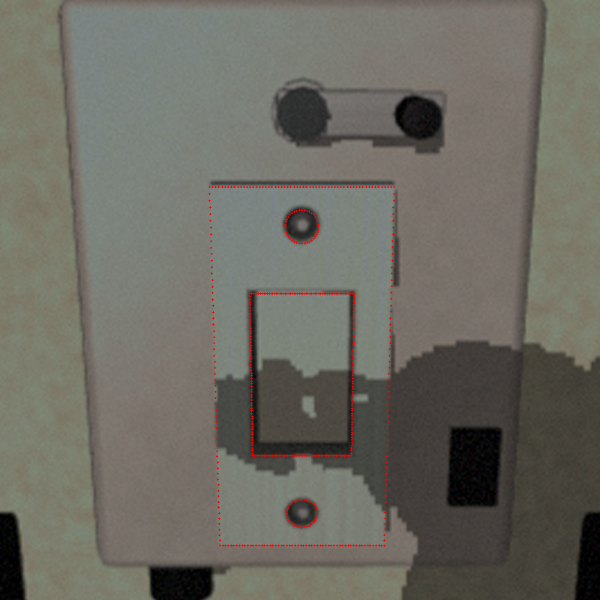

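The plate is seated with both pins centred in its holes (crop (302,225) and (302,513)). The knob is at crop (419,117) and the clip is still out. I'll shut the fingers, turn 45° and push the knob diagonally toward home.

>>> {"method": "move_arm", "body": {"delta_pos": [[0.1, 0.08, 0], [0.2, 0.16, 0], [0.297, 0.229, 0], [0.297, 0.229, 0], [0.297, 0.229, 0], [0.297, 0.229, 0], [0.297, 0.229, 0]], "rotation": [[0, 0, 0.1], [0, 0, 0.2], [0, 0, 0.3], [0, 0, 0.4], [0, 0, 0.5], [0, 0, 0.5], [0, 0, 0.5]], "gripper": -1}}

```text
clock: 14.8
eef_pos: [0.5449, -0.3479, 0.2253]
orientation: [[0.679, -0.734, -0.001], [-0.734, -0.679, 0.0], [-0.001, 0.0, -1.0]]
wrist_force: [0.2, 0.1, 0.6]
grip_width: -0.006
grasp_force: 0.0
```

>>> {"method": "move_arm", "body": {"delta_pos": [[0, 0, 0.15], [0, 0, 0.32], [0, 0, 0.48], [0, 0, 0.56], [0, 0, 0.58], [0, 0, 0.58]], "rotation": [[0, 0, 0], [0, 0, 0], [0, 0, 0], [0, 0, 0], [0, 0, 0], [0, 0, 0]]}}

```text
clock: 15.55
eef_pos: [0.5459, -0.3484, 0.0815]
orientation: [[0.677, -0.736, 0.001], [-0.736, -0.677, -0.001], [0.001, -0.0, -1.0]]
wrist_force: [-0.1, 0.4, 0.2]
grip_width: 0.003
grasp_force: 0.0
```

>>> {"method": "move_arm", "body": {"delta_pos": [[-0.03, 0, 0], [-0.06, 0, 0], [-0.09, 0, 0], [-0.12, 0, 0], [-0.15, 0, 0], [-0.18, 0, 0], [-0.21, 0, 0], [-0.22, 0, 0]], "rotation": [[0, 0, 0], [0, 0, 0], [0, 0, 0], [0, 0, 0], [0, 0, 0], [0, 0, 0], [0, 0, 0], [0, 0, 0]]}}

```text
clock: 16.55
eef_pos: [0.5082, -0.3067, 0.0806]
orientation: [[0.677, -0.736, 0.0], [-0.736, -0.677, 0.0], [0.0, -0.001, -1.0]]
wrist_force: [2.4, -0.7, -0.4]
grip_width: 0.003
grasp_force: 0.8
```

>>> {"method": "move_arm", "body": {"delta_pos": [[-0.004, 0, 0], [-0.008, 0, 0], [-0.012, 0, 0], [-0.012, 0, 0]], "rotation": [[0, 0, 0], [0, 0, 0], [0, 0, 0], [0, 0, 0]]}}

```text
clock: 17.05
eef_pos: [0.5061, -0.3053, 0.0805]
orientation: [[0.677, -0.736, 0.0], [-0.736, -0.677, -0.0], [0.0, -0.0, -1.0]]
wrist_force: [1.8, -0.7, 0.0]
grip_width: -0.003
grasp_force: 0.8
```

>>> {"method": "move_arm", "body": {"delta_pos": [[-0.006, 0, 0], [-0.012, 0, 0], [-0.016, 0, 0], [-0.016, 0, 0]], "rotation": [[0, 0, 0], [0, 0, 0], [0, 0, 0], [0, 0, 0]]}}

```text
clock: 17.55
eef_pos: [0.5054, -0.3044, 0.081]
orientation: [[0.676, -0.737, 0.005], [-0.737, -0.676, -0.003], [0.006, -0.001, -1.0]]
wrist_force: [9.7, -6.6, -6.5]
grip_width: -0.006
grasp_force: 5.5
```

It has hit the stop right at the predicted home position. I'll retreat and verify.

>>> {"method": "move_arm", "body": {"delta_pos": [[0.02, 0, 0], [0.08, 0, 0], [0.14, 0, -0.1], [0.14, 0, -0.3], [0.14, 0, -0.5], [0.14, 0, -0.62], [0.14, 0, -0.62], [0.14, 0, -0.62]], "rotation": [[0, 0, 0], [0, 0, 0], [0, 0, 0], [0, 0, 0], [0, 0, 0], [0, 0, 0], [0, 0, 0], [0, 0, 0]]}}

```text
clock: 18.55
eef_pos: [0.5264, -0.3281, 0.2345]
orientation: [[0.677, -0.736, -0.002], [-0.736, -0.677, 0.001], [-0.002, 0.001, -1.0]]
wrist_force: [-0.3, 1.3, -0.4]
grip_width: 0.005
grasp_force: 0.0
```

Run:
```python
from fit import *
s=arm.state();p=arm.read_camera("wrist");pickle.dump((s,p),open("w9.pkl","wb"));T=wpose(p,s)
print(np.round(s["eef_pos"],4),np.round(s["wrist_force"],2))
P=np.array([.531,-.2897]);home=P+.034*np.array([-.9991,.042])
b=None
for n in ("clip","clip_knob"):
    for m in arm.silhouettes(p,n)[:2]:
        ys,xs=np.nonzero(m["pixels"]); print(n,round(m["conf"],2),np.round(m["extent"]),"centroid@.067",np.round(atz(p,T,(xs.mean(),ys.mean()),.067),4))
# darkest disc of the knob top over the possible arc
g=cv2.cvtColor(p["img"],cv2.COLOR_RGB2GRAY).astype(float);t=np.linspace(0,6.28,24)
D=[]
for a in np.arange(-.2,1.9,.02):
    d=-.0425+np.pi+a;c=P+.034*np.array([np.cos(d),np.sin(d)])
    u=np.array([proj(p,T,[c[0]+r*np.cos(q),c[1]+r*np.sin(q),.091]) for r in (.002,.0045) for q in t])
    D.append((g[np.clip(u[:,1].round().astype(int),0,479),np.clip(u[:,0].round().astype(int),0,639)].mean(),round(a,2)))
print(sorted(D)[:6])
q,f=fit([prep(9)],plate,(.4425,-.286,.060,-.042),(.01,.01,.004,.08));print(np.round(q,4),f)
```

```text
[ 0.5264 -0.3281  0.2345] [-0.34  1.27 -0.38]
clip 0.81 [268. 236.  55.  61.] centroid@.067 [ 0.5119 -0.2893  0.067 ]
clip 0.72 [  2. 179.  18.  65.] centroid@.067 [ 0.7003 -0.1741  0.067 ]
clip_knob 0.61 [265. 237.  60.  58.] centroid@.067 [ 0.512  -0.2892  0.067 ]
[(np.float64(18.229166666666668), np.float64(0.04)), (np.float64(19.416666666666668), np.float64(0.02)), (np.float64(20.0), np.float64(0.08)), (np.float64(20.791666666666668), np.float64(0.06)), (np.float64(21.9375), np.float64(-0.0)), (np.float64(24.708333333333332), np.float64(0.1))]
[ 0.4417 -0.2846  0.0571 -0.0451] -99.96982984696925
```

```bash
python3 -c "
from rig import arm
print(arm.job_done())"
```

```text
the job is handed in; nothing more can be done
None
```

I fitted the top stage plate over both pins, flush on the seat, swung the clip to its stop (about 0.04 rad from home by the wrist camera), and handed the job in at about 19 s on the robot's clock; the judge's verdict was not shown.

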